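Pinch the catch lid off a kitchen canister and square it in the draining tray

TASK

Open the canister with the orange lid: pinch its two black buttons together to free the catch, lift the lid straight off and set it down, without dropping it, button side up on the draining tray. Push it home into the corner of the tray's two raised fences, its long side flush against the long fence and its short side flush against the short one, and let go. Leave both canisters, the bottle, the tumbler and the small pot standing where they are.

Things in the scene. Friction and masses are not known exactly. Their poses are not given: they have to be found in the camera images.
- canister: white rectangular storage canister with a blue band, shut by the orange lid; 92 (x) x 132 (y) x 100 mm high, 0.7 kg, loose. Origin: centre of its underside, z up. Just under the rim, inside each short end (its y ends), a 4 mm thick lip holds the lid's tongues. Place and yaw vary; it may trade places with the green-lidded one
- lid: orange lid, 0.17 kg. Plate 100 (x) x 140 (y) x 6 mm; origin: centre of the plate's underside (100 mm above the worktop when shut), z up. Two ribs under it (along y, at x = +-39.5 mm) reach 14 mm down: set on a surface the lid stands on them, its origin 14 mm up. Below the plate two tongues, one at each short end, lock it. A half turn makes no difference
- lid_pinch (a point): point midway between the two black button tabs, 22 mm above the lid's origin. The tabs stand opposed along the lid's y, each 30 mm wide (x), 10 mm thick, from 7 to 38 mm above the lid's origin; outer faces 56 mm apart, 38 mm when squeezed home. An orange hub, 14 mm in y, stands between. With both in by 7 mm or more the lid lifts off freely; it can be carried by the squeezed tabs
- button_left (a joint): travel of the tab on the lid's +y side, m: 0 sprung out (locked), 0.009 fully in; spring, 2.4 N to start, 8 N fully in
- button_right (a joint): travel of the tab on the lid's -y side, m, likewise: 0 out, 0.009 fully in
- tray: fixed steel draining tray, slab 190 (x) x 230 (y) x 10 mm; origin: centre of its underside, z up. Two aluminium fences 8 mm thick, their tops 34 mm above the worktop, stand on its +x edge (the long one, along y, inner face at x = +87 mm) and on its +y edge (the short one, along x, inner face at y = +107 mm). The other two edges are open. Place and yaw vary
- tray_corner (a point): inner corner where the two fences meet, on the slab's top face (10 mm above the worktop); axes as the tray's. A lid flush in the corner has its origin 50 mm to -x and 70 mm to -y of it
- green_canister: look-alike closed canister with a green lid and white tabs, one solid piece, same outer sizes (plate 100 x 140 mm, top of tabs 138 mm high), 0.9 kg, loose; leave alone. Origin: centre of its underside
- bottle: amber glass bottle with red cap, 60 mm across, 200 mm high, loose; leave alone. Origin: centre of its underside
- pot: small blue ceramic pot, 44 mm across, 50 mm high, 0.15 kg, loose, standing on the tray's slab towards its -x, +y corner; leave alone. Origin: centre of its underside
- tumbler: red plastic tumbler, 64 mm across the rim, 75 mm high, loose, standing on the tray's slab towards its -x, -y corner; leave alone. Origin: centre of its underside
Not all that is in view belongs to the job. Leave any purple or white look-alike of the lid alone.

How it is judged (in metres and radians):
On the way, in this order (a step that is already met when the one before it is completed fails the run):
1. both buttons are pinched in by at least 6 mm at once, the lid still on the canister (value of joint each of button_left, button_right above 0.006 m and z of lid in the frame of canister below 0.112 m), for 0.1 s.
2. the lid is off, 30 mm or more above the canister's rim, and the canister still stands (z of lid in the frame of canister above 0.13 m and height (world z) of canister below 0.005 m and angle between canister's own z axis and vertical below 0.05 rad), for 0.1 s.
At the end, for the whole second after the job is handed in: Lid flat on the tray slab, buttons up and sprung out, its sides within 3 mm of both fences (long to long), square within 2 degrees, released, at rest; both canisters, bottle, tumbler and pot upright, within 25 mm of where they started (x of lid in the frame of tray between 0.034 and 0.0385 m and y of lid in the frame of tray between 0.034 and 0.0385 m and z of lid in the frame of tray between 0.021 and 0.027 m and angle between the x axis of lid and the x axis of tray, either way round below 0.035 rad and angle between lid's own z axis and vertical below 0.04 rad and value of joint each of button_left, button_right below 0.002 m and linear speed of lid below 0.01 m/s and angle between canister's own z axis and vertical below 0.05 rad and height (world z) of canister below 0.005 m and distance of each of canister, green_canister, bottle, tumbler, pot from where it was at the start of the episode below 0.025 m and angle between each of green_canister, bottle, tumbler, pot's own z axis and vertical below 0.1 rad); the robot touches nothing.
It fails at once if a canister is shifted by more than 25 mm or tipped (distance of any of canister, green_canister from where it was at the start of the episode above 0.025 m or angle between any of canister, green_canister's own z axis and vertical above 0.3 rad).
It fails at once if the bottle, tumbler or pot is shifted by more than 25 mm or tipped (distance of any of bottle, tumbler, pot from where it was at the start of the episode above 0.025 m or angle between any of bottle, tumbler, pot's own z axis and vertical above 0.3 rad).
It fails at once if the lid is dropped (it falls free faster than 0.7 m/s, a drop of 25 mm) (linear speed of lid above 0.7 m/s and contact force between the fingers and lid below 0.2 N).
It also fails if it takes over 62 s, if anything falls off the work surface, if the arm or the gripper's body presses on something with over 40 N, if the wrist force passes 120 N, or if a joint passes its speed limit or range.

ROBOT

A 6-joint arm with a two-finger parallel gripper is mounted at the origin on the work surface. World frame = base frame: x ahead of the robot, y to its left, z up, the work surface at z = 0. Lengths are in m, angles in degrees, forces in N, time in s.
With the tool pointing down it reaches from about 0.25 to 0.85 m from the base axis. Payload 12.5 kg.
Tool frame: the origin (TCP) lies at the very end of the fingers, on their centre line; the grasp point (between the pads) lies 19 mm behind it; z points along the fingers, y is the line along which they close (so a half turn about z gives the same grasp; the last joint's range is limited). The gripper opens to 93 mm and grips with 3 to 60 N. Pads are 15 mm wide; open, the fingers measure 128 mm over their backs; the gripper's body (75 mm by 188 mm) begins 65 mm behind the grasp point.
Start: joints at [62.418, 20.094, 94.641, -0, 65.266, -4.847], TCP at [0.213, 0.507, 0.219] pointing down, gripper open.
Joint ranges: [-157.81, 157.81], [-45, 120.19], [0.68, 151.7], [-89.99, 269.99], [4.06, 180], [-164.3, 164.3]. Speed limits (degrees/s): [127.2, 127.2, 159.86, 180, 180, 180].

INTERFACE

Orientations are given as a 3x3 rotation matrix whose columns are the frame's x, y, z axes.
In Python, from rig import * gives the robot as it stands.
- The arm moves only by the shell command python3 -m inch 'ROWS' [OPENING] [FORCE]. ROWS is a JSON object of lists of equal length, an entry for each row: "translation": the shift along the world's x, y, z each as a share of 0.2 m, from -1 to 1, a list of three; "twist": the turn, a rotation vector about the world's x, y, z each as a share of 90 degrees, from -1 to 1, a list of three. In form: {"translation": [[tx, ty, tz], ...], "twist": [[rx, ry, rz], ...]}. A call has 1 to 10 rows; each row is the pose to reach, as a shift and turn from the pose commanded when the call began; what a row does not reach only later rows make up. A row lasts 1/8 s, in which the tool goes at most 62.5 mm and 10.7 degrees, less where a joint would pass 70% of its speed; a pose out of reach is approached as far as the arm can. A call with a number of a shift or a turn outside -1 to 1 is refused whole. A call with a gripper value outside its range is refused whole. OPENING is the opening, from -1 (shut) to 1 (fully open), set as the call begins (- or left out, the last holds). The fingers move at their own pace and stop on an object; FORCE is the grip in N (left out, the last holds). Time passes only in rows, so rows that repeat a pose let the fingers close. It gives the time, the measured TCP pose, the force, the opening and the grip force at its end, in the units of the state.
- observe(): the state, without advancing time (a new reading comes with each control period).
- snapshot(name): name is "scene" or "top" or "wrist"; returns a dict with "frame" (480x640x3 uint8, red, green, blue), "depth" (480x640 float32, m along the optical axis (not along the pixel's ray), 0 where there is no reading), "camera_matrix" (3x3 intrinsics, pixels), "R" (3x3) and "t" (3): a world point X has camera coordinates R X + t. Camera axes: x right, y down, z forward; pixel columns grow to the right and rows downward; lengths in m; the calibration is good to about 2 mm. The wrist camera is an equidistant fisheye: a pixel r from the principal point sees the ray r / f radians off the axis. A picture is of the moment at which its call begins.
- job_done(): hands the job in; it is judged then, once.
Trained networks look in a picture, given as the dict that the camera call returned (one of the last four; its "shot" number tells which), for a name from the list of things; names that differ only in an ending like _2 or _b are one class to them, and where a whole thing is asked for, a point or a joint stands for the part that bears it (a point fixed in the world has none). Each returns a list of dicts, best first, with "conf" (0 to 1); they miss things now and then, are a little off and sometimes report something else, mostly with a low value. They report only what shows in the picture. A call takes as long as a camera call. They do not tell look-alikes from the thing itself.
- find_in(picture, query): "rect" ([left, top, right, bottom] in pixels, round what is visible of it).
- landmark_of(picture, query): "uv" ([column, row] in pixels: a listed point, or the origin of a listed thing).
The state is a dict: "time": time; "q": joint angles; "joint_velocities": joint speeds; "joint_torque": joint torques, N m; "eef_pos": TCP position; "eef_rot": TCP orientation; "wrist_force": force on the tool from outside, world axes, zero at the start; "wrist_torque": the same for the moment, N m; "finger_gap": opening from 0.0 (shut) to 1.0 (fully open); "gripper_force": force on a finger pad.
Only numpy, scipy, OpenCV 4.12 (cv2) and the standard library are available. Lean on these libraries where they do the work, as an engineer would, in place of code of your own. Each camera call takes 0.05 s, during which the arm holds its last target. There are 200 camera calls.

## Working session

There is one attempt and no reset: what is moved stays moved. The work goes in short steps, Python scripts to look and compute and a shell command to move; the robot and the scene stay as the last step left them, time stands still between calls to the robot, and variables do not carry over. Pictures are saved under pics/ and viewed, at most 10 in all, crops included, and the job is handed in when it is done.

```bash
mkdir -p pics; ls
cat > h.py <<'E'
from rig import *
import numpy as np, cv2
def save(p,n): cv2.imwrite(f'pics/{n}.png',cv2.cvtColor(p['frame'],cv2.COLOR_RGB2BGR))
def ray(p,uv):
    K=p['camera_matrix'];R=np.array(p['R']);t=np.array(p['t'])
    d=np.array([(uv[0]-K[0][2])/K[0][0],(uv[1]-K[1][2])/K[1][1],1.])
    return -R.T@t, R.T@d
def onz(p,uv,z):
    c,d=ray(p,uv); return c+d*(z-c[2])/d[2]
def cloud(p):
    K=np.array(p['camera_matrix']);D=p['depth'];v,u=np.mgrid[:480,:640]
    X=np.stack([(u-K[0,2])/K[0,0]*D,(v-K[1,2])/K[1,1]*D,D],-1)
    return (X-np.array(p['t']))@np.array(p['R'])
E
python3 - <<'E'
from h import *
s=snapshot('scene');t=snapshot('top')
save(s,'s0');save(t,'t0')
for n,p in(('scene',s),('top',t)):
    print(n,-np.array(p['R']).T@np.array(p['t']))
    for q in['lid','lid_pinch','canister','green_canister','tray','tray_corner','bottle','pot','tumbler']:
        print(q,[(np.round(a['uv']).tolist(),round(a['conf'],2)) for a in landmark_of(p,q)[:3]],[(np.round(a['rect']).tolist(),round(a['conf'],2)) for a in find_in(p,q)[:3]])
E
```

```text
pics
scene [1.39164573 0.11953637 0.83157947]
lid [([408.0, 320.0], 0.95), ([277.0, 244.0], 0.75), ([214.0, 336.0], 0.67)] [([249.0, 221.0, 308.0, 267.0], 0.92), ([178.0, 304.0, 249.0, 366.0], 0.85), ([373.0, 298.0, 445.0, 345.0], 0.79)]
lid_pinch [([219.0, 175.0], 0.93), ([303.0, 340.0], 0.78), ([278.0, 235.0], 0.76)] [([369.0, 293.0, 449.0, 344.0], 0.96), ([196.0, 167.0, 245.0, 193.0], 0.93), ([266.0, 313.0, 345.0, 378.0], 0.83)]
canister [([274.0, 277.0], 0.89)] [([251.0, 246.0, 307.0, 297.0], 0.79)]
green_canister [([209.0, 229.0], 0.86), ([275.0, 241.0], 0.64)] [([179.0, 181.0, 240.0, 249.0], 0.56)]
tray [([427.0, 256.0], 0.74), ([396.0, 240.0], 0.33)] [([377.0, 222.0, 483.0, 283.0], 0.75)]
tray_corner [([477.0, 277.0], 0.64)] [([378.0, 222.0, 484.0, 286.0], 0.74)]
bottle [([291.0, 228.0], 0.56)] []
pot [([447.0, 233.0], 0.65)] [([442.0, 220.0, 461.0, 241.0], 0.75)]
tumbler [([396.0, 239.0], 0.6)] [([385.0, 211.0, 411.0, 247.0], 0.78)]
top [0.50522663 0.01528041 1.15152569]
lid [([416.0, 135.0], 0.98), ([250.0, 174.0], 0.73), ([328.0, 139.0], 0.64)] [([213.0, 143.0, 282.0, 204.0], 0.93), ([446.0, 333.0, 515.0, 394.0], 0.91), ([384.0, 105.0, 450.0, 173.0], 0.88)]
lid_pinch [([334.0, 132.0], 0.96), ([246.0, 172.0], 0.96), ([421.0, 133.0], 0.76)] [([388.0, 101.0, 450.0, 167.0], 0.95), ([344.0, 180.0, 413.0, 255.0], 0.93), ([450.0, 332.0, 514.0, 387.0], 0.84)]
canister [] []
green_canister [([460.0, 280.0], 0.82)] [([430.0, 242.0, 512.0, 317.0], 0.76), ([368.0, 203.0, 384.0, 210.0], 0.57)]
tray [([225.0, 268.0], 0.85)] [([169.0, 222.0, 281.0, 316.0], 0.6)]
tray_corner [([176.0, 241.0], 0.98)] [([170.0, 224.0, 278.0, 317.0], 0.78)]
bottle [([374.0, 294.0], 0.9)] [([365.0, 282.0, 401.0, 308.0], 0.7)]
pot [([196.0, 300.0], 0.75)] [([185.0, 291.0, 208.0, 308.0], 0.59)]
tumbler [([259.0, 284.0], 0.74)] [([242.0, 269.0, 271.0, 298.0], 0.59)]
```

View pics/s0.png

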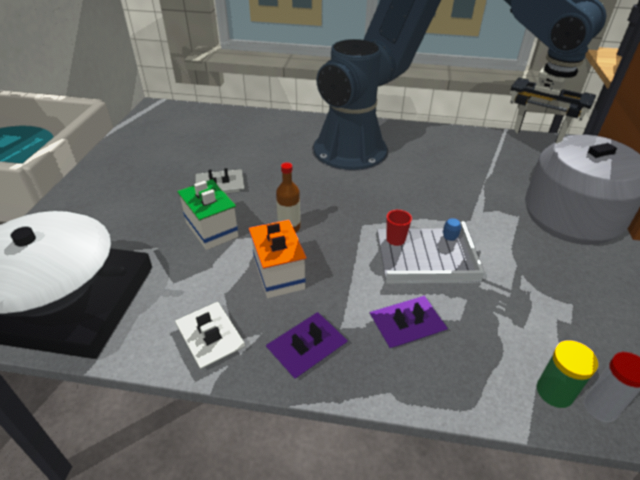

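View pics/t0.png

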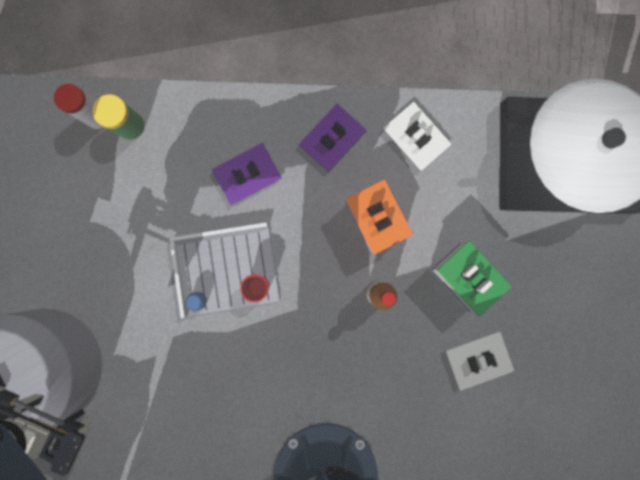

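The scene view shows the orange lid on its canister at (277,243); the top view shows it at (380,217).

Candidates in the top view are orange (380,217), purple (246,174) and (332,137), white (418,135), grey-white (480,360) and green (473,278). Only the one at (380,217) is orange and sits on a blue-banded canister. The tray is at (225,268), with its fences on the upper (long) and left (short) edges.

```bash
cat > m.py <<'E'
from h import *
def rect(P): 
    (c,s,a)=cv2.minAreaRect(P[:,:2].astype(np.float32)); b=cv2.boxPoints((c,s,a)); return np.round(c,4),np.round(s,4),round(a,2),np.round(b,3).tolist()
def orange(p):
    h=cv2.cvtColor(p['frame'],cv2.COLOR_RGB2HSV); return (h[...,0]>6)&(h[...,0]<18)&(h[...,1]>150)&(h[...,2]>120)
E
python3 - <<'E'
from m import *
s=snapshot('scene');t=snapshot('top')
for p,roi in((t,(330,165,430,270)),(s,(240,215,315,275))):
    X=cloud(p);m=orange(p);r=np.zeros_like(m);a,b,c,d=roi;r[b:d,a:c]=1
    P=X[m&r]; z=np.median(P[:,2]); print('orange',len(P),z)
    P=P[abs(P[:,2]-z)<.006]; print(rect(P))
    Q=X[b:d,a:c].reshape(-1,3); T=Q[(Q[:,2]>z+.018)&(Q[:,2]<z+.045)]; print('tabs',len(T),rect(T),T[:,2].max())
    i=m&r; n,l,st,ce=cv2.connectedComponentsWithStats(i.astype(np.uint8)); print(n)
    v,u=np.nonzero(i); pts=np.array([onz(p,(x,y),.106) for x,y in zip(u,v)]); print('rays at .106',rect(pts))
    u=landmark_of(p,'lid_pinch');print([(np.round(onz(p,e['uv'],.122),3).tolist(),e['conf']) for e in u])
X=cloud(t);Q=X[205:330,155:295].reshape(-1,3);F=Q[(Q[:,2]>.026)&(Q[:,2]<.038)];print('fence',len(F),rect(F))
S=Q[(Q[:,2]>.006)];print('tray',rect(S))
b=X[270:330,350:410].reshape(-1,3);b=b[b[:,2]>.19];print('bottle',b.mean(0),b[:,2].max())
print('corner',onz(t,(176,241),.01))
c=cv2.resize(t['frame'][160:330,150:430],None,fx=2.8,fy=2.8,interpolation=cv2.INTER_CUBIC)
cv2.imwrite('pics/c1.png',c[...,::-1])
E
```

```text
orange 2180 0.10634044579470847
(array([ 0.6106, -0.1024]), array([0.136 , 0.0961]), 28.36, [[0.527999997138977, -0.09200000017881393], [0.5740000009536743, -0.1770000010728836], [0.6930000185966492, -0.1120000034570694], [0.6480000019073486, -0.02800000086426735]])
tabs 220 (array([ 0.6122, -0.1031]), array([0.0554, 0.0296]), 28.07, [[0.5809999704360962, -0.10300000011920929], [0.5950000286102295, -0.1289999932050705], [0.6439999938011169, -0.10300000011920929], [0.6299999952316284, -0.07699999958276749]]) 0.1424400916980987
2
rays at .106 (array([ 0.6105, -0.1024]), array([0.1361, 0.0955]), 27.86, [[0.527999997138977, -0.09200000017881393], [0.5730000138282776, -0.17599999904632568], [0.6930000185966492, -0.11299999803304672], [0.6480000019073486, -0.02800000086426735]])
[([0.608, -0.103, 0.122], 0.91), ([0.289, -0.332, 0.122], 0.91), ([0.699, 0.201, 0.122], 0.7), ([0.793, 0.005, 0.122], 0.65), ([0.803, -0.196, 0.122], 0.59)]
orange 1558 0.10643723280704814
(array([ 0.613 , -0.1036]), array([0.145 , 0.1006]), 28.39, [[0.5249999761581421, -0.09399999678134918], [0.5730000138282776, 
[... 706 characters left out ...]
0.202, 0.122], 0.63), ([0.619, 0.233, 0.122], 0.63), ([0.885, -0.167, 0.122], 0.62), ([0.877, 0.015, 0.122], 0.57)]
fence 743 (array([0.4837, 0.2523]), array([0.1897, 0.2312]), 10.55, [[0.36899998784065247, 0.3490000069141388], [0.41200000047683716, 0.12099999934434891], [0.5979999899864197, 0.15600000321865082], [0.5559999942779541, 0.382999986410141]])
tray (array([0.4898, 0.2197]), array([0.4089, 0.2902]), 89.94, [[0.3440000116825104, 0.014999999664723873], [0.6349999904632568, 0.014999999664723873], [0.6349999904632568, 0.42399999499320984], [0.3449999988079071, 0.42399999499320984]])
bottle [ 0.44084303 -0.10687597  0.25783134] 1.151525691611233
corner [0.54788579 0.37402401 0.01      ]
```

View pics/c1.png

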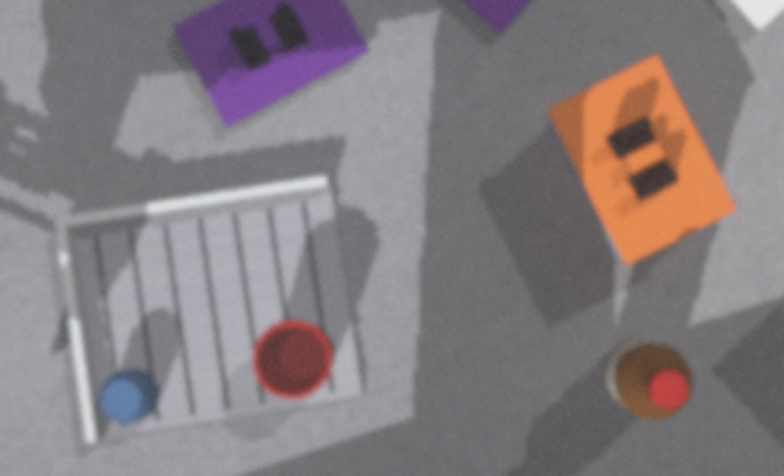

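The crop confirms the orange lid with two black tabs at crop (632,135) and (652,178), sitting on the white canister. The bottle is clear of it.

```bash
cat > go.py <<'E'
# prints the shift (shares of .2 m) and yaw shares (of 90 deg) to a target
from h import *
from scipy.spatial.transform import Rotation as Ro
def go(x,y,z,ang):
    o=observe();p=np.array(o['eef_pos']);R=np.array(o['eef_rot']);a=np.degrees(np.arctan2(R[1,1],R[0,1]))
    d=(ang-a+90)%180-90
    print('pos',p.round(4),'z',R[:,2].round(4),'yaw',a.round(2),'q',np.round(o['q'],1),'t',o['time'],'F',np.round(o['wrist_force'],1),'gap',o['finger_gap'])
    print('shift',((np.array([x,y,z])-p)/.2).round(4),'turn',round(d/90,4),'or',round((d-180*np.sign(d))/90,4))
E
python3 -c "
from go import *
go(.612,-.1035,.26,28.3)"
```

```text
pos [0.2125 0.5073 0.2186] z [ 0.  0. -1.] yaw 67.26 q [62.4 20.1 94.6 -0.  65.3 -4.8] t 2.1 F [0.2 0.9 0.8] gap 1.0034739925304048
shift [ 1.9974 -3.0539  0.2068] turn -0.4329 or 1.5671
```

```bash
python3 -m inch '{"translation":[[0,0,0.3],[0.2,-0.25,0.4],[0.4,-0.5,0.4],[0.6,-0.75,0.4],[0.7,-1,0.4]],"twist":[[0,0,0],[0,0,0],[0,0,-0.1],[0,0,-0.2],[0,0,-0.3]]}' 1
python3 -m inch '{"translation":[[0.2,-0.25,0],[0.4,-0.5,0],[0.6,-0.75,0],[0.7,-1,0]],"twist":[[0,0,0],[0,0,0],[0,0,-0.05],[0,0,-0.13]]}'
python3 -m inch '{"translation":[[0.15,-0.25,0],[0.3,-0.5,0],[0.45,-0.75,-0.1],[0.55,-1,-0.2],[0.55,-1,-0.2],[0.55,-1,-0.2]],"twist":[[0,0,0],[0,0,0],[0,0,0],[0,0,0],[0,0,0],[0,0,0]]}'
python3 - <<'E'
from go import *
go(.612,-.1035,.2,28.3)
w=snapshot('wrist');save(w,'w1');print(w['camera_matrix'],w['R'],w['t'])
E
```

```text
time: 2.72
eef_pos: [0.3537, 0.3056, 0.2987]
eef_rot: [[-0.642, 0.766, 0.001], [0.766, 0.642, 0.0], [-0.0, 0.001, -1.0]]
wrist_force: [0.1, 0.3, 0.4]
finger_gap: 0.998
gripper_force: 0.0
time: 3.22
eef_pos: [0.4938, 0.1054, 0.2986]
eef_rot: [[-0.475, 0.88, 0.0], [0.88, 0.475, 0.0], [-0.0, 0.0, -1.0]]
wrist_force: [1.0, 0.5, 0.5]
finger_gap: 0.998
gripper_force: 0.0
time: 3.98
eef_pos: [0.6024, -0.0924, 0.2587]
eef_rot: [[-0.478, 0.878, -0.0], [0.878, 0.478, 0.0], [0.0, 0.0, -1.0]]
wrist_force: [0.5, 0.8, 0.0]
finger_gap: 0.997
gripper_force: 0.0
pos [ 0.6024 -0.0924  0.2587] z [-1.e-04  2.e-04 -1.e+00] yaw 28.55 q [-13.1  24.3  82.6   0.   73.1 -41.7] t 3.975 F [0.5 0.8 0. ] gap 0.9970888061185916
shift [ 0.0478 -0.0553 -0.2937] turn -0.0028 or 1.9972
[[371.64829954   0.         314.31802841]
 [  0.         371.64829954 236.81403552]
 [  0.           0.           1.        ]] [[ 8.78537742e-01  4.77672093e-01 -8.98359430e-04]
 [ 4.63092116e-01 -8.51258010e-01  2.46790380e-01]
 [ 1.17120142e-01 -2.17230687e-01 -9.69068471e-01]] [-0.48521925 -0.39638588  0.33844051]
```

View pics/w1.png

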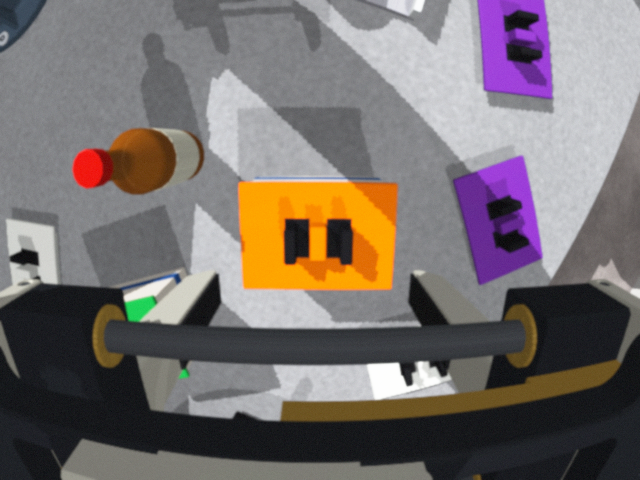

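The wrist view shows the orange lid spanning (240,182)-(395,290), with the tabs at (297,241) and (340,241). The lid is square to the gripper and the open fingers straddle it. I'll measure it now.

```bash
cat > f.py <<'E'
from m import *
def fray(p,uv):
    K=np.array(p['camera_matrix']);R=np.array(p['R']);t=np.array(p['t'])
    uv=np.atleast_2d(uv).astype(float);d=(uv-K[:2,2])/K[0,0];th=np.linalg.norm(d,axis=1,keepdims=True)
    D=np.hstack([d/np.maximum(th,1e-9)*np.sin(th),np.cos(th)])
    return -R.T@t, D@R
def fz(p,uv,z):
    c,D=fray(p,uv); return c+D*((z-c[2])/D[:,2])[:,None]
def fcloud(p):
    v,u=np.mgrid[:480,:640];c,D=fray(p,np.stack([u.ravel(),v.ravel()],-1))
    R=np.array(p['R']);s=p['depth'].ravel()/(D@R[2]);return (c+D*s[:,None]).reshape(480,640,3)
E
python3 - <<'E'
from f import *
w=snapshot('wrist');m=orange(w);n,l,st,_=cv2.connectedComponentsWithStats(m.astype(np.uint8));k=1+st[1:,4].argmax();m=l==k
v,u=np.nonzero(m);P=fz(w,np.stack([u,v],-1),.106);print(rect(P))
X=fcloud(w);print('depth plate z',np.median(X[m][:,2]),rect(X[m][abs(X[m][:,2]-.106)<.006]))
roi=np.zeros(m.shape,bool);roi[185:288,242:393]=1
T=X[roi&(X[...,2]>.127)&(X[...,2]<.15)];print('tabs',len(T),T[:,2].max(),rect(T))
b=(w['frame'].max(-1)<60)&roi&~m
n,l,st,ce=cv2.connectedComponentsWithStats(b.astype(np.uint8));print([ (s.tolist(),c.round(1).tolist()) for s,c in zip(st,ce) if s[4]>150])
print([(a['conf'],fz(w,a['uv'],.122).round(4).tolist()) for a in landmark_of(w,'lid_pinch')])
E
```

```text
(array([ 0.6221, -0.1003]), array([0.0902, 0.0788]), 28.13, [[0.5640000104904175, -0.08699999749660492], [0.6010000109672546, -0.15600000321865082], [0.6800000071525574, -0.11400000005960464], [0.6430000066757202, -0.04399999976158142]])
depth plate z 0.10665782976375116 (array([ 0.6221, -0.1004]), array([0.0902, 0.0789]), 28.07, [[0.5640000104904175, -0.08699999749660492], [0.6010000109672546, -0.15600000321865082], [0.6800000071525574, -0.11400000005960464], [0.6430000066757202, -0.04399999976158142]])
tabs 1514 0.1403318718094953 (array([ 0.6115, -0.1026]), array([0.0562, 0.0301]), 28.36, [[0.5799999833106995, -0.10300000011920929], [0.593999981880188, -0.1289999932050705], [0.6430000066757202, -0.10199999809265137], [0.6290000081062317, -0.07599999755620956]])
[([0, 0, 640, 480, 305448], [319.5, 239.5]), ([285, 220, 23, 43, 862], [295.4, 239.7]), ([327, 221, 24, 43, 890], [338.9, 240.4])]
[(0.91, [[0.7677, -0.1644, 0.122]]), (0.81, [[0.7549, -0.0039, 0.122]]), (0.81, [[0.3387, -0.291, 0.122]]), (0.68, [[0.6831, 0.1582, 0.122]]), (0.61, [[0.61, -0.1062, 0.122]])]
```

```bash
python3 -m inch '{"translation":[[0.046,-0.051,-0.1],[0.046,-0.051,-0.3],[0.046,-0.051,-0.5],[0.046,-0.051,-0.6],[0.046,-0.051,-0.7],[0.046,-0.051,-0.74],[0.046,-0.051,-0.74],[0.046,-0.051,-0.74]],"twist":[[0,0,-0.003],[0,0,-0.003],[0,0,-0.003],[0,0,-0.003],[0,0,-0.003],[0,0,-0.003],[0,0,-0.003],[0,0,-0.003]]}' 1
python3 -m inch '{"translation":[[0,0,0],[0,0,0],[0,0,0],[0,0,0],[0,0,0],[0,0,0],[0,0,0],[0,0,0]],"twist":[[0,0,0],[0,0,0],[0,0,0],[0,0,0],[0,0,0],[0,0,0],[0,0,0],[0,0,0]]}' -1 35
```

```text
time: 5.12
eef_pos: [0.6122, -0.1031, 0.1113]
eef_rot: [[-0.474, 0.881, 0.001], [0.881, 0.474, -0.0], [-0.001, 0.001, -1.0]]
wrist_force: [-0.9, -0.7, -0.5]
finger_gap: 0.998
gripper_force: 0.0
time: 6.12
eef_pos: [0.6118, -0.103, 0.111]
eef_rot: [[-0.474, 0.881, 0.0], [0.881, 0.474, -0.0], [-0.0, 0.0, -1.0]]
wrist_force: [-2.6, 0.1, 5.8]
finger_gap: 0.393
gripper_force: 35.0
```

```bash
python3 -m inch '{"translation":[[0,0,0.03],[0,0,0.08],[0,0,0.15],[0,0,0.25],[0,0,0.4],[0,0,0.55],[0,0,0.7],[0,0,0.7],[0,0,0.7]],"twist":[[0,0,0],[0,0,0],[0,0,0],[0,0,0],[0,0,0],[0,0,0],[0,0,0],[0,0,0],[0,0,0]]}'
python3 - <<'E'
from f import *
s=snapshot('scene');t=snapshot('top');w=snapshot('wrist')
f=np.vstack([s['frame'][130:330,170:500],]);cv2.imwrite('pics/s2.png',cv2.resize(f,None,fx=2,fy=2)[...,::-1])
X=cloud(t);Q=X[205:330,155:295]
# fence tops, robust lines
F=Q[(Q[...,2]>.028)&(Q[...,2]<.038)]
np.save('F.npy',F); np.save('Q.npy',Q)
for p in(s,t): print([(a['conf'],onz(p,a['uv'],.01).round(4).tolist()) for a in landmark_of(p,'tray_corner')])
from go import *
go(.612,-.1035,.25,28.3)
E
```

```text
time: 7.25
eef_pos: [0.6112, -0.1028, 0.2496]
eef_rot: [[-0.474, 0.881, -0.001], [0.881, 0.474, 0.0], [0.001, -0.001, -1.0]]
wrist_force: [0.7, -0.1, -2.1]
finger_gap: 0.396
gripper_force: 35.0
[(0.7, [0.5489, 0.3763, 0.01])]
[(0.81, [0.5455, 0.3718, 0.01])]
pos [ 0.6115 -0.1029  0.2497] z [-1.4e-03  3.0e-04 -1.0e+00] yaw 28.29 q [-13.9  25.9  81.5  -0.   72.7 -42.1] t 7.5 F [ 0.3 -0.5 -1.4] gap 0.399437447694369
shift [ 0.0026 -0.0031  0.0013] turn 0.0001 or -1.9999
```

View pics/s2.png

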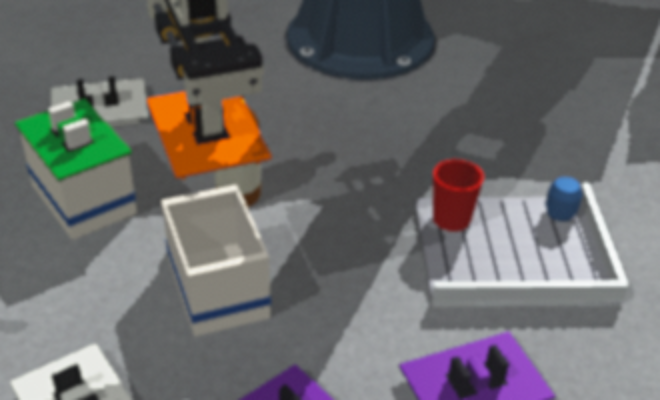

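The lid is off and held level at crop (210,130), and the canister is still standing, open, at (215,260). Next I'll fit the fences.

Run:
```python
from f import *
from scipy.optimize import least_squares
t=snapshot('top');s=snapshot('scene')
for n,p,box in(('top',t,None),('scene',s,None)):
    X=cloud(p).reshape(-1,3); c0=np.array([.546,.373]);th=np.radians(10)
    for it in range(6):
        ex=np.array([np.cos(th),np.sin(th)]);ey=np.array([-ex[1],ex[0]])
        d=X[:,:2]-c0;a=d@ex;b=d@ey
        z=(X[:,2]>.031)&(X[:,2]<.038)
        L=z&(abs(a-.004)<.012)&(b<-.02)&(b>-.21)
        S=z&(abs(b-.004)<.012)&(a<-.02)&(a>-.17)
        # centrelines: L at a=+4mm, S at b=+4mm
        sl=np.polyfit(b[L],a[L],1);ss=np.polyfit(a[S],b[S],1)
        w=(L.sum()*-sl[0]+S.sum()*ss[0])/(L.sum()+S.sum())
        da=(np.percentile(a[L]-sl[0]*b[L],2)+np.percentile(a[L]-sl[0]*b[L],98))/2-.004
        db=(np.percentile(b[S]-ss[0]*a[S],2)+np.percentile(b[S]-ss[0]*a[S],98))/2-.004
        c0=c0+da*ex+db*ey; th+=w
    print(n,L.sum(),S.sum(),'corner',c0.round(4),'yaw',np.degrees(th).round(2),'slopes',np.degrees([-sl[0],ss[0]]).round(2),'z',np.median(X[L|S,2]).round(4),'width',np.ptp(a[L]).round(4),np.ptp(b[S]).round(4))
    print(' lid target',(c0-.05*ex-.07*ey).round(4))
```

```text
top 260 225 corner [0.5494 0.3725] yaw 10.57 slopes [ 0.01 -0.01] z 0.0344 width 0.0087 0.0099
 lid target [0.5131 0.2946]
scene 253 143 corner [0.5503 0.3719] yaw 10.56 slopes [ 0.06 -0.11] z 0.0338 width 0.014 0.0098
 lid target [0.514  0.2939]
```

```bash
python3 -m inch '{"translation":[[-0.05,0.15,0],[-0.1,0.35,0],[-0.15,0.55,0],[-0.2,0.75,0],[-0.25,0.9,0],[-0.25,0.95,0]],"twist":[[0,0,0.05],[0,0,0.12],[0,0,0.2],[0,0,0.28],[0,0,0.36],[0,0,0.4]]}'
python3 -m inch '{"translation":[[-0.05,0.15,0],[-0.1,0.35,0],[-0.15,0.55,0],[-0.2,0.75,0],[-0.25,0.9,-0.1],[-0.27,0.99,-0.25],[-0.27,0.99,-0.4],[-0.27,0.99,-0.5],[-0.27,0.99,-0.5]],"twist":[[0,0,0.05],[0,0,0.12],[0,0,0.2],[0,0,0.28],[0,0,0.36],[0,0,0.403],[0,0,0.403],[0,0,0.403],[0,0,0.403]]}'
python3 - <<'E'
from go import *
from f import *
go(.5071,.2850,.06,100.57)
w=snapshot('wrist');save(w,'w3')
E
```

```text
time: 8.35
eef_pos: [0.5611, 0.0887, 0.2507]
eef_rot: [[-0.903, 0.43, -0.0], [0.43, 0.903, 0.0], [0.0, 0.0, -1.0]]
wrist_force: [0.2, -0.5, -2.7]
finger_gap: 0.394
gripper_force: 35.0
time: 9.48
eef_pos: [0.507, 0.2848, 0.1494]
eef_rot: [[-0.983, -0.183, -0.003], [-0.183, 0.983, -0.001], [0.003, -0.001, -1.0]]
wrist_force: [-1.2, -0.4, -1.4]
finger_gap: 0.399
gripper_force: 35.0
pos [0.507  0.2848 0.1494] z [-0.0026 -0.0012 -1.    ] yaw 100.57 q [ 24.7  27.9  93.5  -0.   58.8 -75.8] t 9.475 F [-1.2 -0.4 -1.4] gap 0.3991943532557841
shift [ 0.0005  0.0012 -0.4468] turn 0.0 or -2.0
```

View pics/w3.png

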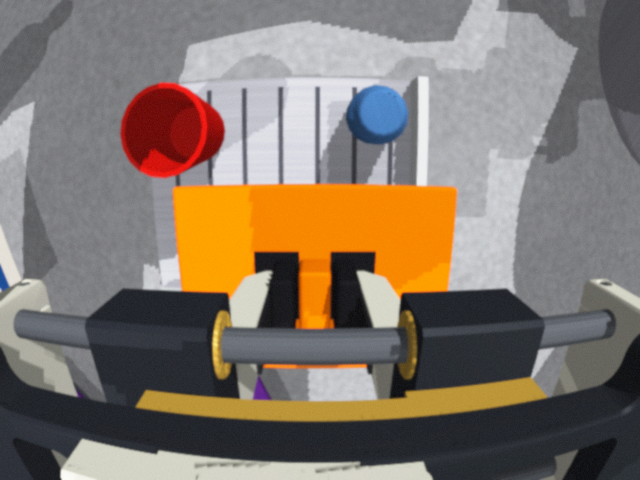

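The wrist view shows the lid held square over the tray, with its -x edge along row 186. The tumbler at (170,130) and the pot at (377,115) are both beyond that edge. I'll check the tilt and clearances.

Run:
```python
from f import *
w=snapshot('wrist');X=fcloud(w)
o=observe();p=np.array(o['eef_pos']);R=np.array(o['eef_rot'])
roi=np.zeros((480,640),bool);roi[190:285,170:250]=1;roi[190:285,385:460]=1;roi[190:245,250:385]=1
h=cv2.cvtColor(w['frame'],cv2.COLOR_RGB2HSV);om=(h[...,0]<25)&(h[...,1]>150)&(h[...,2]>90)
P=X[roi&om];P=P[abs(P[:,2]-.144)<.02];c=P.mean(0);n=np.linalg.svd(P-c,full_matrices=False)[2][2];n*=np.sign(n[2]);print('normal in tool',(R.T@n).round(4),'plane z at tcp',c[2]-((p-c)[:2]@n[:2])/n[2])
# edges in tool frame
def edge(us,vs):
    q=fz(w,np.stack([us,vs],-1),c[2]); return ((q-p)@R).round(4)
top=[np.nonzero(om[:,u]&(np.abs(X[:,u,2]-.144)<.02))[0].min() for u in range(190,445,30)]
print('x-edge',edge(np.arange(190,445,30),top)[:,0])
for v in(200,220,240,260):
    k=np.nonzero(om[v])[0];k=k[(k>165)&(k<470)];print('y',edge(np.array([k.min(),k.max()]),np.array([v,v]))[:,1])
c0=np.array([.5498,.3722]);th=np.radians(10.57);ex=np.array([np.cos(th),np.sin(th)]);ey=np.array([-ex[1],ex[0]])
for nm,col in(('tumbler',(h[...,0]<4)|(h[...,0]>172)),('pot',(h[...,0]>95)&(h[...,0]<125))):
    m=col&(h[...,1]>140);m[185:]=0;m[:,:110]=0;m[:,420:]=0
    Y=X[m];Y=Y[(Y[:,2]>.015)&(Y[:,2]<.09)];d=Y[:,:2]-c0;print(nm,len(Y),'tray x',np.percentile(d@ex,[1,99]).round(3)+.087,'y',np.percentile(d@ey,[1,99]).round(3)+.107,'zmax',Y[:,2].max())
```

```text
normal in tool [-3.2e-03 -2.0e-04 -1.0e+00] plane z at tcp 0.14604025247199556
x-edge [0.0499 0.0495 0.0497 0.0499 0.0494 0.0499 0.0496 0.0498 0.0497]
y [-0.0687  0.0689]
y [-0.0684  0.0691]
y [-0.0683  0.069 ]
y [-0.0683  0.069 ]
tumbler 6946 tray x [-0.081 -0.023] y [-0.099 -0.04 ] zmax 0.0878559051513107
pot 2542 tray x [-0.08  -0.043] y [0.054 0.093] zmax 0.06324838384419051
```

```bash
python3 -m inch '{"translation":[[0,0,-0.15],[0,0,-0.3],[0,0,-0.42],[0,0,-0.5],[0,0,-0.54],[0,0,-0.55],[0,0,-0.55]],"twist":[[0,0,0],[0,0,0],[0,0,0],[0,0,0],[0,0,0],[0,0,0],[0,0,0]]}'
python3 -m inch '{"translation":[[0,0,-0.005],[0,0,-0.01],[0,0,-0.015],[0,0,-0.02],[0,0,-0.02]],"twist":[[0,0,0],[0,0,0],[0,0,0],[0,0,0],[0,0,0]]}'
```

```text
time: 10.45
eef_pos: [0.5081, 0.2852, 0.0413]
eef_rot: [[-0.983, -0.183, 0.001], [-0.183, 0.983, 0.0], [-0.001, 0.0, -1.0]]
wrist_force: [1.0, -0.1, -2.1]
finger_gap: 0.397
gripper_force: 35.0
time: 11.08
eef_pos: [0.5077, 0.285, 0.0365]
eef_rot: [[-0.983, -0.183, -0.0], [-0.183, 0.983, -0.0], [0.0, -0.0, -1.0]]
wrist_force: [-0.7, 0.2, -2.2]
finger_gap: 0.398
gripper_force: 35.0
```

```bash
python3 -m inch '{"translation":[[0,0,-0.004],[0,0,-0.008],[0,0,-0.008]],"twist":[[0,0,0],[0,0,0],[0,0,0]]}'
python3 -m inch '{"translation":[[0,0,-0.004],[0,0,-0.008],[0,0,-0.008]],"twist":[[0,0,0],[0,0,0],[0,0,0]]}'
```

```text
time: 11.45
eef_pos: [0.5077, 0.2851, 0.035]
eef_rot: [[-0.983, -0.183, 0.0], [-0.183, 0.983, 0.0], [-0.0, -0.0, -1.0]]
wrist_force: [0.5, -0.5, -2.0]
finger_gap: 0.399
gripper_force: 35.0
time: 11.82
eef_pos: [0.5078, 0.2851, 0.0348]
eef_rot: [[-0.983, -0.183, 0.0], [-0.183, 0.983, 0.0], [-0.0, -0.0, -1.0]]
wrist_force: [-5.5, -3.1, 16.5]
finger_gap: 0.398
gripper_force: 35.1
```

```bash
python3 -m inch '{"translation":[[0,0,0.005],[0.01,0.002,0.005],[0.02,0.004,0.005],[0.03,0.005,0.005],[0.039,0.007,0.005],[0.044,0.008,0.005],[0.044,0.008,0.005]],"twist":[[0,0,0],[0,0,0],[0,0,0],[0,0,0],[0,0,0],[0,0,0],[0,0,0]]}'
```

```text
time: 12.7
eef_pos: [0.5144, 0.2864, 0.0348]
eef_rot: [[-0.983, -0.183, -0.005], [-0.183, 0.983, -0.002], [0.005, -0.001, -1.0]]
wrist_force: [-15.0, -2.8, 17.1]
finger_gap: 0.399
gripper_force: 35.0
```

```bash
python3 -m inch '{"translation":[[0,0,0.003],[-0.002,0.01,0.003],[-0.004,0.02,0.003],[-0.005,0.03,0.003],[-0.007,0.039,0.003],[-0.008,0.045,0.003],[-0.008,0.045,0.003]],"twist":[[0,0,0],[0,0,0],[0,0,0],[0,0,0],[0,0,0],[0,0,0],[0,0,0]]}'
```

```text
time: 13.58
eef_pos: [0.513, 0.2932, 0.0348]
eef_rot: [[-0.983, -0.184, -0.005], [-0.184, 0.983, -0.005], [0.006, -0.004, -1.0]]
wrist_force: [-10.6, -17.1, 14.5]
finger_gap: 0.398
gripper_force: 35.0
```

```bash
python3 -m inch '{"translation":[[0.003,0.004,0],[0.005,0.007,0],[0.005,0.007,0]],"twist":[[0,0,0],[0,0,0],[0,0,0]]}'
python3 -m inch '{"translation":[[0,0,0],[0,0,0],[0,0,0],[0,0,0],[0,0,0]],"twist":[[0,0,0],[0,0,0],[0,0,0],[0,0,0],[0,0,0]]}' 0.7
python3 -m inch '{"translation":[[0,0,0.05],[0,0,0.15],[0,0,0.3],[0,0,0.5],[0,0,0.7],[0,0,0.7],[0,0,0.7]],"twist":[[0,0,0],[0,0,0],[0,0,0],[0,0,0],[0,0,0],[0,0,0],[0,0,0]]}'
python3 - <<'E'
from f import *
w=snapshot('wrist');s=snapshot('scene');save(w,'w4')
print(observe()['wrist_force'])
f=s['frame'][200:300,360:500];cv2.imwrite('pics/s4.png',cv2.resize(f,None,fx=4,fy=4,interpolation=cv2.INTER_CUBIC)[...,::-1])
E
```

```text
time: 13.95
eef_pos: [0.5131, 0.2935, 0.0348]
eef_rot: [[-0.983, -0.184, -0.008], [-0.184, 0.983, -0.007], [0.009, -0.005, -1.0]]
wrist_force: [-14.4, -24.0, 19.8]
finger_gap: 0.4
gripper_force: 35.0
time: 14.58
eef_pos: [0.5162, 0.2973, 0.0351]
eef_rot: [[-0.983, -0.183, 0.001], [-0.183, 0.983, 0.0], [-0.001, 0.0, -1.0]]
wrist_force: [-0.2, 0.0, -0.3]
finger_gap: 0.839
gripper_force: 0.0
time: 15.45
eef_pos: [0.5157, 0.297, 0.1753]
eef_rot: [[-0.983, -0.183, 0.0], [-0.183, 0.983, 0.0], [-0.0, 0.0, -1.0]]
wrist_force: [0.5, -0.2, -0.7]
finger_gap: 0.85
gripper_force: 0.0
[-0.10708545  0.30118236 -0.95155599]
```

View pics/w4.png

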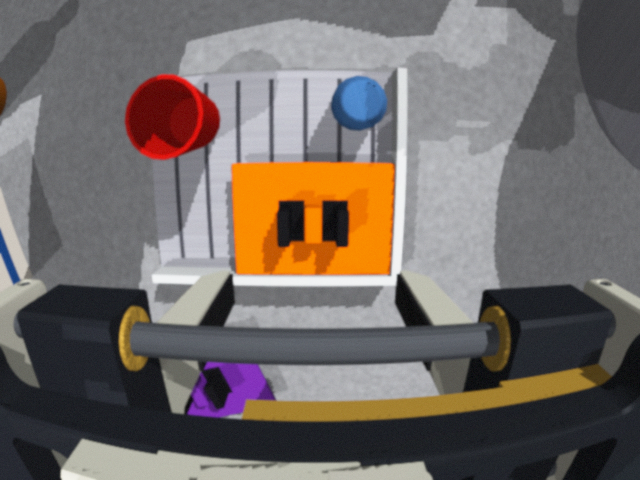

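View pics/s4.png

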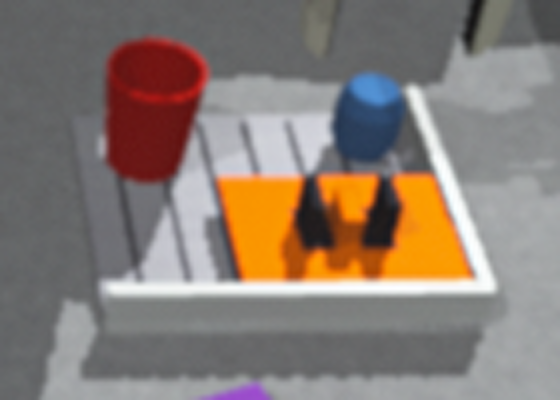

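The lid is in the corner, flush with the long fence at row 276, and the tabs are sprung out. There may be a slight gap at the short fence near (394,215), so I'll measure it.

Run:
```python
from f import *
w=snapshot('wrist');h=cv2.cvtColor(w['frame'],cv2.COLOR_RGB2HSV)
om=(h[...,0]<25)&(h[...,1]>140)&(h[...,2]>80);om[:158]=0;om[282:]=0;om[:,:225]=0;om[:,400:]=0
c0=np.array([.5498,.3722]);th=np.radians(10.57);ex=np.array([np.cos(th),np.sin(th)]);ey=np.array([-ex[1],ex[0]])
def tr(uv,z): d=fz(w,uv,z)[:,:2]-c0; return np.stack([d@ex,d@ey],-1)
g=w['frame'].astype(int).sum(-1)
R=[];L=[];W=[]
vs=np.arange(172,262,6)
for v in vs:
    k=np.nonzero(om[v])[0];R.append((k.max()+.5,v));L.append((k.min()-.5,v))
    a=np.nonzero((g[v,380:415]>560))[0]; W.append((380+a.min()-.5,380+a.max()+.5))
W=np.array(W)
r=tr(R,.03);l=tr(L,.03);print('lid +y edge',np.median(r[:,1]).round(4),'-y edge',np.median(l[:,1]).round(4))
print('fence inner/outer y',[np.median(tr(np.stack([W[:,i],vs],-1),.034)[:,1]).round(4) for i in(0,1)], W[:6].tolist(),R[:6])
us=np.arange(240,385,8);T=[];B=[]
for u in us:
    k=np.nonzero(om[:,u])[0];T.append((u,k.min()-.5));B.append((u,k.max()+.5))
t=tr(T,.03);b=tr(B,.03);print('lid -x edge',np.median(t[:,0]).round(4),'+x edge',np.median(b[:,0]).round(4))
pf=np.polyfit(t[:,1],t[:,0],1);pl=np.polyfit(l[:,0],l[:,1],1);print('lid yaw rel tray est',np.degrees(-pf[0]).round(2),np.degrees(pl[0]).round(2))
a=[260+np.nonzero(g[260:300,u]>560)[0] for u in us]
print('long fence inner/outer x',[np.median(tr([(u,q[i]+(-.5 if i==0 else .5)) for u,q in zip(us,a) if len(q)],.034)[:,0]).round(4) for i in(0,-1)])
X=fcloud(w);P=X[om&(X[...,2]<.036)];c=P.mean(0);n=np.linalg.svd(P-c,full_matrices=False)[2][2];print('n',n.round(3),'z',c[2])
for q,r in(('bottle',0),):pass
print(w['frame'][215,386:406].tolist())
```

```text
lid +y edge 0.0007 -y edge -0.1383
fence inner/outer y [np.float64(0.0011), np.float64(0.01)] [[396.5, 406.5], [396.5, 406.5], [396.5, 406.5], [395.5, 405.5], [395.5, 405.5], [395.5, 405.5]] [(np.float64(394.5), np.int64(172)), (np.float64(394.5), np.int64(178)), (np.float64(394.5), np.int64(184)), (np.float64(394.5), np.int64(190)), (np.float64(394.5), np.int64(196)), (np.float64(393.5), np.int64(202))]
lid -x edge -0.1004 +x edge -0.001
lid yaw rel tray est 0.08 -0.39
long fence inner/outer x [np.float64(-0.0015), np.float64(0.008)]
n [-0.001  0.     1.   ] z 0.03041612750125453
[[250, 140, 0], [250, 139, 0], [249, 138, 0], [250, 139, 0], [250, 143, 3], [243, 127, 0], [222, 104, 12], [177, 104, 61], [166, 140, 130], [202, 201, 202], [232, 233, 234], [240, 241, 242], [241, 243, 244], [241, 242, 244], [241, 243, 244], [241, 243, 244], [240, 241, 243], [235, 238, 239], [217, 220, 222], [181, 182, 184]]
```

The lid is flush within about 1 mm on both sides, square and level, and the gripper is clear.

```bash
python3 -c "
from rig import *
print(job_done())"
```

```text
the job is handed in; nothing more can be done
None
```

The orange lid is off its canister and sits button side up in the tray's fence corner, within about 1 mm of both fences by my measurement. It is released, and the job is handed in; no verdict came back.

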